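# Click the socket onto the torque sensor

### The job

Take the blue-banded socket from the foam block and push it straight down onto the square drive of the torque sensor until it is fully home on the collar and the two spring balls click into its cross holes, pressing gently: never push the sprung spindle down onto its stop. Then, still holding it, tug it lightly straight up until the spindle lifts a few millimetres, to prove that it is locked, and let go, leaving the socket clicked home. Leave the other things on the bench where they are.

Things in the scene. Friction and masses are not known exactly. Their poses are not given: they have to be found in the camera images.
- socket_blue: The socket to fit: steel cylinder, 40 mm across, 70 mm tall, blue band near its top, dark hexagon on top; stands drive end down. About 0.32 kg. Origin: centre of its underside, z up its axis. Grip it round its solid upper part, 36 to 70 mm above the underside. Its square bore's walls face along x and y.
- socket_mouth (a point): Centre of the blue socket's underside (same frame as the socket), the mouth of its square bore: 20.4 mm wide, 36 mm deep, widened to 27.6 mm at the mouth, with a bevel from 2.5 to 7.5 mm up. 13 mm up each of the four walls has a cross hole (dark dot outside), so it fits the drive in any of four quarter turns.
- rig: The torque sensor, fixed: a blue round housing, 76 mm across and 82 mm tall, on a 110 mm square aluminium plate 12 mm thick. Above it a sprung spindle carries a dark collar and an upright steel square drive. Origin: centre of the plate's underside.
- drive_seat (a point): Centre of the top face of the dark collar (40 mm across), where the socket's underside must land; 116 mm above the bench at free rest, moving with the spindle. The square drive, 19 mm wide with bevelled top, stands 34 mm up from here, flats facing along x and y; z up. An 8 mm brass spring ball stands 3 mm out of the +x flat and one out of the -x flat, 13 mm up.
- spindle (a joint): Sprung axial float of collar and drive, m: 0 with nothing on it; positive pressed down (0.8 N per mm; stop at 0.026, do not pass 0.0245, about 20 N); negative pulled up (stop at -0.008, 6 N). The socket's weight sinks it about 0.004. It gives way while the socket is pushed on, so the collar is then well below where it was first measured. It cannot turn.
- foam_block: White foam block, fixed, 140 mm (x) by 290 mm (y) by 30 mm tall, origin at the centre of its underside. The three sockets stand on it in a row along its y axis, about 90 mm apart, in any order.
- socket_red: Another socket of the same outer size (40 by 70 mm) with a red band, to be left alone. Origin: centre of its underside.
- socket_yellow: Another socket of the same outer size (40 by 70 mm) with a yellow band, to be left alone. Origin: centre of its underside.
- circuit_board: Loose green circuit board, 90 by 60 mm, 14 mm tall with its parts, lying at the far side of the bench; to be left alone. Origin: centre of its underside.
- display_panel: Loose black display panel with a pale rim, 70 by 120 by 7 mm, at the far side; to be left alone. Origin: centre of its underside.
- screwdriver: Loose blue-handled screwdriver, 170 mm long, lying at the far side; to be left alone. Origin: on its underside.
- tape_roll: Loose roll of tan tape, 60 mm across, 18 mm tall; to be left alone. Origin: centre of its underside.
- pen_pot: Loose orange open pot, 70 mm across, 90 mm tall; to be left alone. Origin: centre of its underside.
- ball_a (a joint): Spring ball on the +x flat, m: 0 fully out (free, or clicked into a cross hole), about 0.002 while the bore wall holds it in. Pushing the socket over the balls takes 8 to 15 N, most with 5 to 10 mm left to go; once over, it snaps home, and pressing to 16 N makes sure. Its weight alone does not do it. Clicked in, it stands an upward pull of 5 N.
- ball_b (a joint): The same for the spring ball on the -x flat.
Not all that is in view belongs to the job. Leave any pink look-alike of the socket_blue alone.

How it is judged:
On the way, in this order (a step that is already met when the one before it is completed fails the run):
1. the socket is fully home on the collar and both balls have clicked into its cross holes (z of socket_blue in the frame of drive_seat between -0.002 and 0.0018 m and horizontal distance between socket_blue and drive_seat below 0.003 m and value of joint each of ball_a, ball_b below 0.0014 m), for 0.2 s.
2. the socket is tugged up so that the spindle lifts at least 2 mm above its free rest, the socket staying locked on (value of joint spindle below -0.002 m and z of socket_blue in the frame of drive_seat below 0.003 m and horizontal distance between socket_blue and drive_seat below 0.003 m), for 0.1 s.
At the end, for the whole second after the job is handed in: The blue-banded socket stands upright (within 4 degrees) on the square drive, its underside within 1.8 mm of the collar and within 3 mm of its centre, both spring balls out in its cross holes (ball joints below 1.4 mm), released and at rest (all of step 1 and angle between socket_blue's own z axis and vertical below 0.07 rad and linear speed of socket_blue below 0.02 m/s); the robot touches nothing.
It fails at once if the spindle is pushed down to its stop (beyond 24.5 mm, about 20 N) (value of joint spindle above 0.0245 m).
It fails at once if another thing is moved by more than 30 mm (distance of any of socket_red, socket_yellow, circuit_board, display_panel, screwdriver, tape_roll, pen_pot from where it was at the start of the episode above 0.03 m).
It also fails if it takes over 67 s, if anything falls off the work surface, if the arm or the gripper's body presses on something with over 40 N, if the wrist force passes 120 N, or if a joint passes its speed limit or range.

### The arm

A 6-joint arm with a two-finger parallel gripper is mounted at the origin on the work surface. World frame = base frame: x ahead of the robot, y to its left, z up, the work surface at z = 0. Lengths are in m, angles in rad, forces in N, time in s.
With the tool pointing down it reaches from about 0.35 to 0.775 m from the base axis. Payload 5.5 kg.
Tool frame: the origin (TCP) lies midway between the tips of the shut fingers; the grasp point (between the pads) lies 19 mm behind it; z points along the fingers, y is the line along which they close (so a half turn about z gives the same grasp; the last joint's range is limited). The gripper opens to 85 mm and grips with 20 to 120 N. Pads are 22 mm wide; open, the fingers measure 114 mm over their backs; the gripper's body (76 mm by 85 mm) begins 54 mm behind the grasp point. The pads swing forward as they close: fully open they stand 13 mm farther back than shut.
Start: joints at [-0.14, 0.313, 0.046, 1.304, 0, 1.431], TCP at [0.575, -0, 0.231] pointing down, gripper open.
Joint ranges: [-2.76, 2.76], [-0.86, 1.69], [-1.03, 1.26], [-2.2, 2.34], [-1.47, 1.5], [-3.14, 3.14]. Speed limits (rad/s): [2.57, 2.57, 3.14, 3.14, 3.14, 3.14].

### API

Orientations are given as a unit quaternion [w, x, y, z].
In Python, from workcell import env gives the robot as it stands.
- The arm moves only by the tool move_arm, never from a script. Its argument "targets" is a list of rows, each a list of 3 entries, a list of its own where there are three numbers: the shift along the tool's x, y, z in mm, then the turn, a rotation vector about the tool's x, y, z in units of 10 degrees (1.0 is 10 degrees), then the closure, from -1 (fully open) to 1 (shut). In form: [[[dx, dy, dz], [ax, ay, az], gripper], ...]. A call has 1 to 5 rows; each row is the pose to reach, as a shift and turn from the pose commanded when the call began, along the tool's axes at that moment; what a row does not reach only later rows make up. A row lasts 1/8 s, in which the tool goes at most 62.5 mm and 10.7 degrees, less where a joint would pass 70% of its speed; a pose out of reach is approached as far as the arm can. A call with a gripper value outside its range is refused whole. The fingers move at their own pace and stop on an object; "squeeze" is the grip in N (left out, the last holds). Time passes only in rows, so rows that repeat a pose let the fingers close. It gives the time, the measured TCP pose, the force, the opening and the grip force at its end, in the units of the state.
- env.get_state(): the state, without advancing time (a new reading comes with each control period).
- env.read_camera(name): name is "scene" or "side" or "wrist"; returns a dict with "pixels" (384x512x3 uint8, red, green, blue), "fovy" (degrees; the focal length in pixels is half the picture's height over the tangent of half this angle, whatever the lens; pixels are square), "cx", "cy" (the principal point, pixels), "dist_coeffs" ([k1, k2, p1, p2, k3] as OpenCV has them; the pictures are not rectified), "extrinsics" (4x4, takes a point from world to camera coordinates); the wrist camera has in their place "mount" (4x4, takes a point from camera to tool coordinates, whose origin is the TCP and whose axes are the flange's). Camera axes: x right, y up, looking along -z (the intrinsics and any distortion apply to the point x, -y, -z); pixel columns grow to the right and rows downward; lengths in m; the calibration is good to about 2 mm. A picture is of the moment at which its call begins: read the wrist's pose just before it. There is no depth.
- env.hand_in(): hands the job in; it is judged then, once.
Trained networks look in a picture, given as the dict that the camera call returned (one of the last four; its "shot" number tells which), for a name from the list of things; names that differ only in an ending like _2 or _b are one class to them, and where a whole thing is asked for, a point or a joint stands for the part that bears it (a point fixed in the world has none). Each returns a list of dicts, best first, with "confidence" (0 to 1); they miss things now and then, are a little off and sometimes report something else, mostly with a low value. They report only what shows in the picture. A call takes as long as a camera call. They do not tell look-alikes from the thing itself.
- env.spot_in(thing, picture): "centre" ([x, y, z] in m, in world coordinates, good to about 4 mm: the middle of the surface that is visible of it).
- env.regions_of(thing, picture): "mask" (384x512 bool, what is visible of it).
- env.landmark_of(thing, picture): "centre" ([x, y, z] in m, in world coordinates, good to about 4 mm: a listed point, or the origin of a listed thing).
The state is a dict: "clock": time; "joint_pos": joint angles; "qvel": joint speeds; "tau": joint torques, N m; "tcp_pos": TCP position; "orientation": TCP orientation; "wrist_force": force on the tool from outside, world axes, zero at the start; "ft_torque": the same for the moment, N m; "finger_gap": finger opening in m; "grip_force": force on a finger pad.
Only numpy, scipy, OpenCV 4.12 (cv2) and the standard library are available. Lean on these libraries where they do the work, as an engineer would, in place of code of your own. Each camera call takes 0.05 s, during which the arm holds its last target. There are 200 camera calls.

## Working session

There is one attempt and no reset: what is moved stays moved. The work goes in short steps, Python scripts to look and compute and a tool call to move; the robot and the scene stay as the last step left them, time stands still between calls to the robot, and variables do not carry over. Pictures are saved under pics/ and viewed, at most 10 in all, crops included, and the job is handed in when it is done.

Besides the shell and the picture viewer there is one more tool, called after "Emit:" as name(argument=value, ...) on one line, values as JSON. move_arm: Moves the arm, as the interface text tells. Its arguments: {"type":"object","properties":{"targets":{"type":"array","items":{"type":"array"}},"squeeze":{"type":"number"}},"required":["targets"]}

```bash
mkdir -p pics && cat > h.py <<'E'
import numpy as np, cv2
from workcell import env
from scipy.spatial.transform import Rotation as R
def save(p,n): cv2.imwrite('pics/'+n,cv2.cvtColor(p['pixels'],cv2.COLOR_RGB2BGR))
def K(p):
    h=p['pixels'].shape[0]; f=h/2/np.tan(np.radians(p['fovy'])/2)
    return np.array([[f,0,p['cx']],[0,f,p['cy']],[0,0,1.]])
def tool():
    s=env.get_state(); q=s['orientation']; T=np.eye(4)
    T[:3,:3]=R.from_quat([q[1],q[2],q[3],q[0]]).as_matrix(); T[:3,3]=s['tcp_pos']; return T
def c2w(p,T=None):
    return np.linalg.inv(p['extrinsics']) if 'extrinsics' in p else T@np.array(p['mount'])
def atz(p,uv,z,T=None):
    "intersect pixel ray with height z"
    x,y=cv2.undistortPoints(np.array([[uv]],float),K(p),np.array(p['dist_coeffs'],float))[0,0]
    M=c2w(p,T); d=M[:3,:3]@[x,-y,-1]; o=M[:3,3]; return o+d*(z-o[2])/d[2]
def proj(p,X,T=None):
    c=(np.linalg.inv(c2w(p,T))@np.append(X,1))[:3]*[1,-1,-1]
    return cv2.projectPoints(c[None],np.zeros(3),np.zeros(3),K(p),np.array(p['dist_coeffs'],float))[0].ravel()
E
python3 - <<'E'
from h import *
s=env.get_state(); print({k:np.round(v,3) for k,v in s.items()})
ps=[]
for n in ['scene','side']:
    p=env.read_camera(n); ps.append(p['pixels'])
    for t in ['socket_blue','drive_seat','rig','foam_block']:
        print(n,t,[(np.round(d['centre'],4),round(d['confidence'],2)) for d in env.landmark_of(t,p)])
    for t in ['socket_blue']:
        for d in env.spot_in(t,p): print('spot',np.round(d['centre'],3),proj(p,d['centre']))
    save(p,n+'0.png')
E
```

```text
{'clock': np.float64(0.0), 'joint_pos': array([-0.14 ,  0.314,  0.045,  1.304, -0.   ,  1.431]), 'qvel': array([-0.002, -0.001, -0.002,  0.001, -0.   , -0.001]), 'tau': array([-3.0000e-03, -4.8063e+01,  2.9853e+01,  2.0000e-02, -0.0000e+00,
       -0.0000e+00]), 'tcp_pos': array([0.574, 0.   , 0.23 ]), 'orientation': array([-0.001,  0.707,  0.707, -0.001]), 'wrist_force': array([-0.491,  0.364, -0.17 ]), 'ft_torque': array([ 0.039, -0.032,  0.045]), 'grip_force': np.float64(0.0), 'finger_gap': np.float64(0.085)}
scene socket_blue [(array([ 0.6533,  0.2418, -0.0023]), 0.47), (array([0.5424, 0.2897, 0.0353]), 0.46), (array([ 0.353 ,  0.3476, -0.0024]), 0.43), (array([0.5397, 0.2887, 0.0337]), 0.2)]
scene drive_seat [(array([ 0.5541, -0.1741,  0.115 ]), 0.71), (array([0.7429, 0.2406, 0.0012]), 0.7), (array([0.5003, 0.2019, 0.0011]), 0.45)]
scene rig [(array([ 5.508e-01, -1.737e-01, -1.000e-04]), 0.57)]
scene foam_block [(array([0.5038, 0.2024, 0.0022]), 0.72), (array([ 0.3812,  0.4376, -0.0012]), 0.53)]
spot [0.546 0.275 0.078] [296.8741991  164.39549327]
spot [0.66  0.23  0.046] [313.83955759 185.88225149]
side socket_blue [(array([0.5413, 0.2885, 0.0317]), 0.98), (array([ 0.3506,  0.3479, -0.0004]), 0.82), (array([ 6.531e-01,  2.423e-01, -4.000e-04]), 0.61)]
side drive_seat [(array([ 7.639e-01,  2.990e-02, -7.000e-04]), 0.74), (array([ 0.5542, -0.1745,  0.1151]), 0.58)]
side rig [(array([ 0.5528, -0.1776,  0.0027]), 0.95)]
side foam_block [(array([0.4972, 0.207 , 0.0022]), 0.62), (array([0.5395, 0.2897, 0.0314]), 0.35)]
spot [0.349 0.362 0.052] [292.61055237 305.19806173]
spot [0.647 0.257 0.052] [198.87351525 248.7736958 ]
spot [0.536 0.306 0.084] [229.470605   262.47646357]
spot [0.495 0.124 0.082] [265.36754059 222.01824665]
```

View pics/scene0.png

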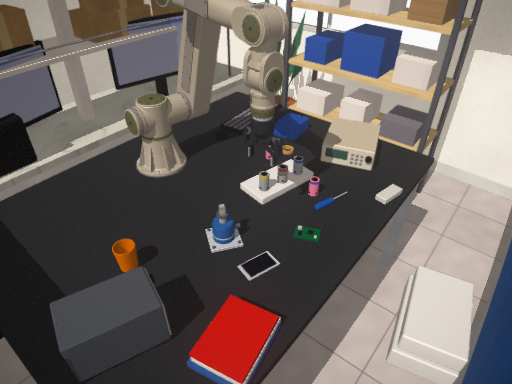

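View pics/side0.png

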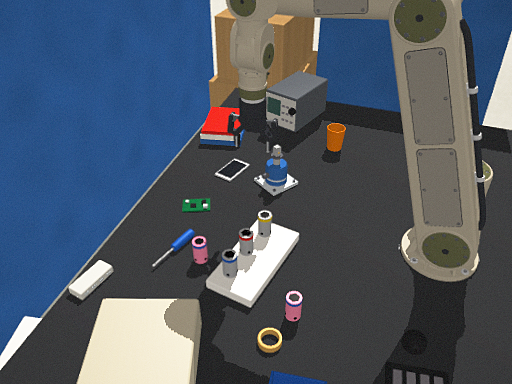

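The blue-banded steel socket is at (297,163) in the scene view and (230,262) in the side view. It stands on the foam at the far-left end. Pink look-alikes, also blue-banded, stand off the foam: scene (313,186) and (268,155), side (200,250) and (293,305). The steel one on foam fits; I'll confirm it with a crop.

```bash
python3 - <<'E'
from h import *
a=cv2.imread('pics/side0.png')[190:330,170:320]; cv2.imwrite('pics/crop.png',cv2.resize(a,None,fx=4,fy=4,interpolation=cv2.INTER_CUBIC))
p=env.read_camera('wrist'); print(np.round(p['mount'],3),p['fovy'],p['dist_coeffs'])
E
```

```text
[[ 0.002  0.963  0.269  0.067]
 [ 1.    -0.002 -0.001  0.   ]
 [-0.001  0.269 -0.963 -0.142]
 [ 0.     0.     0.     1.   ]] 69.36534438995088 [-0.05246699  0.          0.          0.          0.        ]
```

View pics/crop.png

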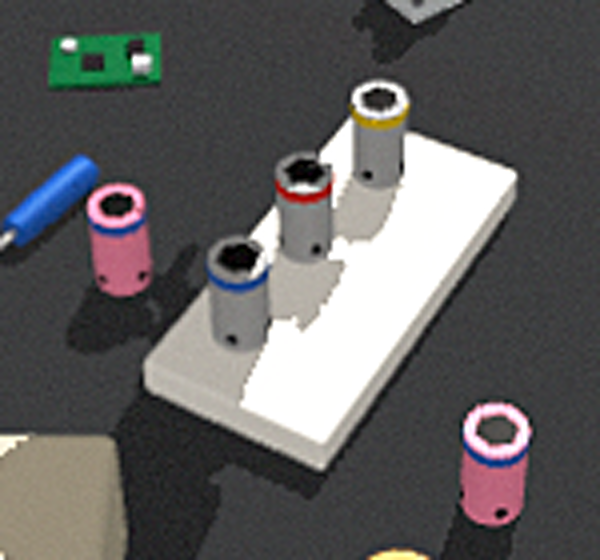

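The crop shows the grey steel socket with the blue band at (237,295) on the foam, with a cross-hole dot at (231,339). The look-alikes are clearly pink and off the foam. I'll look at the rig from above first.

Emit:
move_arm(targets=[[[-50,-5,-10],[0,0,0],-1],[[-100,-10,-20],[0,0,0],-1],[[-150,-20,-30],[0,0,0],-1],[[-175,-20,-30],[0,0,0],-1],[[-175,-20,-30],[0,0,0],-1]])

```text
clock: 1.27
tcp_pos: [0.5549, -0.1769, 0.2612]
orientation: [0.0, 0.708, 0.706, 0.0]
wrist_force: [0.1, 0.8, -1.2]
finger_gap: 0.0854
grip_force: 0.0
```

```bash
python3 - <<'E'
from h import *
T=tool(); p=env.read_camera('wrist'); save(p,'rig.png'); print(np.round(T,3))
np.savez('rig.npz',T=T)
for t in ['drive_seat','rig']: print(t,[(np.round(d['centre'],4),round(d['confidence'],2),proj(p,d['centre'],T)) for d in env.landmark_of(t,p)])
E
```

```text
[[ 0.003  1.     0.     0.555]
 [ 1.    -0.003 -0.    -0.177]
 [-0.     0.    -1.     0.261]
 [ 0.     0.     0.     1.   ]]
drive_seat [(array([ 0.5512, -0.1779,  0.1143]), 0.74, array([255.38024894, 178.25812737]))]
rig [(array([ 0.5493, -0.1734,  0.0015]), 0.76, array([255.04903573, 157.54061181]))]
```

View pics/rig.png

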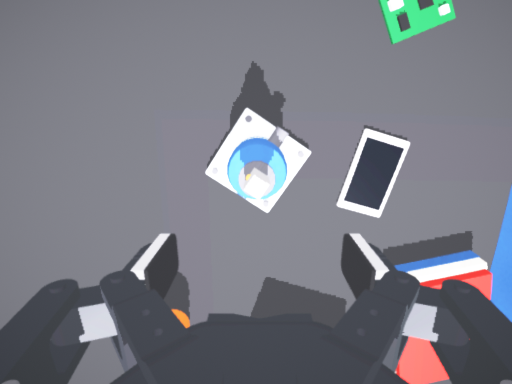

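The rig view shows the plate yawed about 35° with corners near (248,108), (310,153), (267,212) and (207,168). The drive top is near (258,183). Next I'll measure the rig numerically.

```bash
python3 - <<'E'
from h import *
T=tool(); p=env.read_camera('wrist')
m=env.regions_of('rig',p)[0]['mask'].astype(np.uint8)
c=max(cv2.findContours(m,0,2)[0],key=cv2.contourArea)
h=cv2.convexHull(c)
W=np.array([atz(p,q[0],0.012,T)[:2] for q in h]).astype(np.float32)
r=cv2.minAreaRect(W*1000); print('plate',r)
q=cv2.approxPolyN(h,4)[0]; C=np.array([atz(p,x,0.012,T)[:2] for x in q]); print(q,C,C.mean(0),[np.linalg.norm(C[i]-C[i-1]) for i in range(4)],[np.degrees(np.arctan2(*(C[i]-C[i-1])[::-1])) for i in range(4)])
a=p['pixels'][95:225,190:325]; cv2.imwrite('pics/rigc.png',cv2.resize(a[:,:,::-1],None,fx=4.4,fy=4.4,interpolation=cv2.INTER_CUBIC))
E
```

```text
plate ((552.7345581054688, -177.58343505859375), (112.90525817871094, 109.59149932861328), 55.06154251098633)
[[314 152]
 [265 215]
 [204 173]
 [247 109]] [[ 0.63266762 -0.16065523]
 [ 0.56411773 -0.25562968]
 [ 0.47561199 -0.19139957]
 [ 0.5384263  -0.1023691 ]] [ 0.55270591 -0.17751339] [np.float64(0.11080929553158408), np.float64(0.11712912966522265), np.float64(0.10935618120856105), np.float64(0.10895899507447149)] [np.float64(-31.735855491512076), np.float64(-125.82069161967232), np.float64(144.03097718012077), np.float64(54.79560718981789)]
```

View pics/rigc.png

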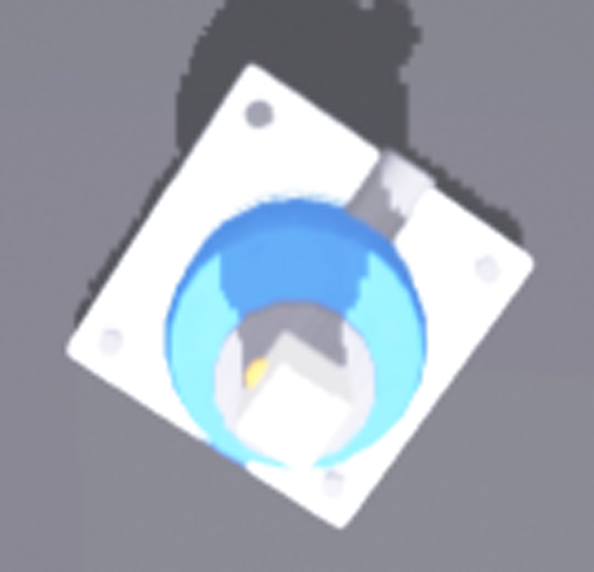

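The crop shows plate corners (252,65), (533,263), (342,528) and (68,350). The drive's top face is about (288,362), (352,405), (297,466) and (237,422). The brass ball is on the left flat at (257,375).

```bash
python3 - <<'E'
from h import *
T=tool(); p=env.read_camera('wrist')
def m(x,y,z): return atz(p,((x+.5)/4.4-.5+190,(y+.5)/4.4-.5+95),z,T)[:2]*1000
for n,pts,z in [('plate',[(252,65),(533,263),(342,528),(68,350)],.012),('drive',[(288,362),(352,405),(297,466),(237,422)],.150)]:
    C=np.array([m(*q,z) for q in pts]); E=np.roll(C,-1,0)-C
    print(n,C.mean(0).round(1),np.linalg.norm(E,axis=1).round(1),(np.degrees(np.arctan2(E[:,1],E[:,0]))%90).round(1))
print('collar c',m(295,380,.116), m(215,380,.116),m(374,380,.116),m(295,301,.116)); print('ball',m(257,375,.129))
for n in ['scene','side']:
    q=env.read_camera(n)
    for t in ['drive_seat','rig']: print(n,t,[(np.round(d['centre'],4),round(d['confidence'],2)) for d in env.landmark_of(t,q)][:2])
E
```

```text
plate [ 553.  -178.5] [108.8 109.3 109.7 109. ] [55.8 56.4 55.7 55.9]
drive [ 552.7 -176.5] [16.7 18.1 16.3 17.3] [55.6 49.5 52.6 50.4]
collar c [ 552.6868127  -177.31556607] [ 533.3070694 -177.3812558] [ 571.82184593 -177.24633982] [ 552.66484862 -157.96326201]
ball [ 544.01877673 -172.97595421]
scene drive_seat [(array([ 0.5511, -0.1756,  0.1176]), 0.47)]
scene rig [(array([ 0.553 , -0.173 ,  0.0018]), 0.89)]
side drive_seat [(array([ 0.5534, -0.1783,  0.1134]), 0.69)]
side rig [(array([ 0.5497, -0.1809,  0.0059]), 0.73)]
```

Emit:
move_arm(targets=[[[60,0,0],[0,0,0],-1],[[120,0,0],[0,0,0],-1],[[180,-5,0],[0,0,0],-1],[[240,-5,0],[0,0,0],-1],[[300,-10,0],[0,0,0],-1]])

```text
clock: 2.5
tcp_pos: [0.545, 0.1269, 0.2615]
orientation: [0.0, 0.707, 0.707, 0.0]
wrist_force: [1.1, -0.2, 0.5]
finger_gap: 0.0851
grip_force: 0.0
```

Emit:
move_arm(targets=[[[60,0,20],[0,0,0],-1],[[120,-5,40],[0,0,0],-1],[[165,-5,40],[0,0,0],-1],[[165,-5,40],[0,0,0],-1],[[165,-5,40],[0,0,0],-1]])

```text
clock: 3.12
tcp_pos: [0.54, 0.2898, 0.2213]
orientation: [0.0, 0.707, 0.707, -0.0]
wrist_force: [-0.0, 0.1, 0.4]
finger_gap: 0.0855
grip_force: 0.0
```

```bash
python3 - <<'E'
from h import *
T=tool(); p=env.read_camera('wrist'); print(np.round(T,3))
for t in ['socket_blue','foam_block']: print(t,[(np.round(d['centre'],4),round(d['confidence'],2),proj(p,d['centre'],T)) for d in env.landmark_of(t,p)])
u,v=np.round(proj(p,[.541,.289,.07],T)).astype(int); print(u,v)
u0,v0=max(u-75,0),max(v-65,0); print(u0,v0)
a=p['pixels'][v0:v0+130,u0:u0+150]; cv2.imwrite('pics/sockc.png',cv2.resize(a[:,:,::-1],None,fx=4,fy=4,interpolation=cv2.INTER_CUBIC))
E
```

```text
[[-0.     1.     0.     0.54 ]
 [ 1.     0.    -0.001  0.29 ]
 [-0.001  0.    -1.     0.221]
 [ 0.     0.     0.     1.   ]]
socket_blue [(array([0.5451, 0.2879, 0.0282]), 0.94, array([263.07739523, 170.37613899])), (array([3.468e-01, 3.441e-01, 1.000e-04]), 0.74, array([110.00037323, 123.41444799])), (array([ 0.6462,  0.2398, -0.0032]), 0.57, array([335.18080225, 200.01316098]))]
foam_block [(array([ 0.4996,  0.2072, -0.0043]), 0.8, array([230.4219583 , 221.40799504]))]
260 177
185 112
```

View pics/sockc.png

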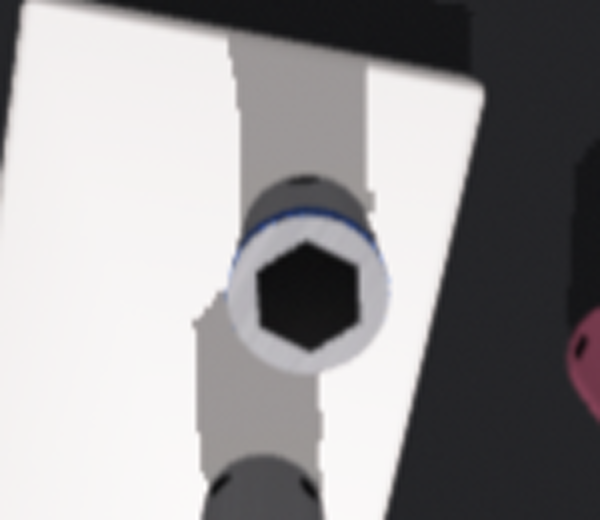

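The crop shows the top ring centred at (309,291), radius 80, and a cross-hole dot at (303,181) on the +y side. The hexagon vertices are at (309,240) and (312,352). Next is the axis and yaw.

```bash
python3 - <<'E'
from h import *
T=tool(); p=env.read_camera('wrist')
def m(x,y,z): return atz(p,((x+.5)/4-.5+185,(y+.5)/4-.5+112),z,T)[:2]*1000
c=m(309,291,.1); print('c',c, m(229,291,.1),m(389,291,.1),m(309,372,.1))
d=m(303,181,.043)-c; print('dot',d,np.linalg.norm(d),np.degrees(np.arctan2(d[1],d[0])))
d=m(312,352,.1)-m(309,240,.1); print('hex',np.degrees(np.arctan2(d[1],d[0])))
for e in [((25,5),(483,88))]:
    d=m(*e[1],.03)-m(*e[0],.03); print('foam edge',np.degrees(np.arctan2(d[1],d[0])),np.linalg.norm(d))
s=env.read_camera('side')
for yaw in range(-20,21,5):
  for k in range(4):
    a=np.radians(yaw+90*k); X=np.array([c[0]/1e3+.02*np.cos(a),c[1]/1e3+.02*np.sin(a),.043])
    if abs(proj(s,X)[0]-227.75)<5 : print(yaw,k,proj(s,X))
E
```

```text
c [543.41871138 287.48203311] [523.78973781 287.48247081] [563.05512235 287.48469225] [543.47757523 266.53471221]
dot [-1.22547658 18.28980634] 18.33081582856355 93.83327422069348
hex -88.33598547971857
foam edge -10.11315049092006 136.581540900724
-20 0 [224.13864207 264.15294088]
-20 1 [224.77888332 271.96253411]
-15 0 [223.73232067 264.53810239]
-15 1 [225.28901291 272.25352785]
-10 0 [223.37049694 264.94700871]
-10 1 [225.83380185 272.50896561]
-5 0 [223.05599681 265.37667116]
-5 1 [226.40902771 272.72677596]
0 0 [222.79131402 265.82393116]
0 1 [227.01020712 272.90518669]
0 3 [232.3487119  262.39105577]
5 1 [227.63263318 273.04274197]
5 3 [231.73951277 262.26013579]
10 1 [228.27141528 273.1383165 ]
10 3 [231.11538762 262.16931778]
15 1 [228.92152116 273.19112659]
15 3 [230.48092329 262.11924085]
20 1 [229.5778205  273.20073791]
20 3 [229.84077471 262.11025623]
```

Emit:
move_arm(targets=[[[-2,3,55],[0,0,0],-1],[[-2,3,105],[0,0,0],-1],[[-2,3,140],[0,0,0],-1],[[-2,3,161],[0,0,0],-1],[[-2,3,161],[0,0,0],-1]])

```text
clock: 4.0
tcp_pos: [0.5418, 0.2866, 0.0586]
orientation: [-0.001, 0.708, 0.707, -0.002]
wrist_force: [0.6, -0.0, 0.3]
finger_gap: 0.0858
grip_force: 0.0
```

Emit:
move_arm(targets=[[[0,0,0],[0,0,0],1],[[0,0,0],[0,0,0],1],[[0,0,0],[0,0,0],1],[[0,0,0],[0,0,0],1],[[0,0,0],[0,0,0],1]], squeeze=60)

```text
clock: 4.62
tcp_pos: [0.5437, 0.2883, 0.0618]
orientation: [0.001, 0.707, 0.707, 0.001]
wrist_force: [-0.7, 0.4, 5.7]
finger_gap: 0.0391
grip_force: 59.7
```

Emit:
move_arm(targets=[[[0,0,-30],[0,0,0],1],[[0,0,-75],[0,0,0],1],[[0,0,-125],[0,0,0],1],[[0,0,-165],[0,0,0],1],[[0,0,-165],[0,0,0],1]])

```text
clock: 5.25
tcp_pos: [0.5449, 0.2887, 0.2288]
orientation: [0.001, 0.707, 0.707, 0.003]
wrist_force: [0.5, -1.2, -3.6]
finger_gap: 0.0386
grip_force: 61.1
```

Emit:
move_arm(targets=[[[-50,1,0],[0,0,0.6],1],[[-105,3,0],[0,0,1.2],1],[[-160,4,0],[0,0,1.8],1],[[-215,5,0],[0,0,2.4],1],[[-270,6,0],[0,0,3.0],1]])

```text
clock: 5.88
tcp_pos: [0.5477, 0.0165, 0.2229]
orientation: [-0.001, 0.867, 0.499, -0.001]
wrist_force: [0.7, -0.4, -3.6]
finger_gap: 0.0389
grip_force: 61.0
```

```bash
python3 - <<'E'
from h import *
T=tool(); print(np.round(T,4)); 
t=np.array([.5528,-.1773,T[2,3]]); print('shift tool mm',T[:3,:3].T@(t-T[:3,3])*1000)
print('yaw of tool y deg',np.degrees(np.arctan2(T[1,1],T[0,1])), env.get_state()['joint_pos'].round(2), env.get_state()['wrist_force'])
E
```

```text
[[ 5.028e-01  8.644e-01 -3.300e-03  5.477e-01]
 [ 8.644e-01 -5.028e-01  3.000e-04  1.650e-02]
 [-1.400e-03 -3.000e-03 -1.000e+00  2.229e-01]
 [ 0.000e+00  0.000e+00  0.000e+00  1.000e+00]]
shift tool mm [-1.64945004e+02  1.01799959e+02 -8.02676836e-02]
yaw of tool y deg -30.182551067943297 [-0.12  0.27 -0.04  1.27 -0.    1.98] [ 0.72883015 -0.38655938 -3.582718  ]
```

Emit:
move_arm(targets=[[[-45,28,0],[0,0,0.2],1],[[-90,56,0],[0,0,0.4],1],[[-135,84,0],[0,0,0.64],1],[[-165,102,0],[0,0,0.64],1],[[-165,102,0],[0,0,0.64],1]])

```text
clock: 6.5
tcp_pos: [0.5538, -0.1782, 0.2225]
orientation: [-0.001, 0.894, 0.449, -0.001]
wrist_force: [-0.2, 1.4, -4.0]
finger_gap: 0.039
grip_force: 61.1
```

Emit:
move_arm(targets=[[[0,0,0],[0,0,0],1],[[0,0,0],[0,0,0],1]])

```text
clock: 6.75
tcp_pos: [0.5545, -0.1746, 0.2246]
orientation: [-0.001, 0.892, 0.452, -0.0]
wrist_force: [-0.5, -0.0, -3.6]
finger_gap: 0.0388
grip_force: 61.1
```

```bash
python3 - <<'E'
from h import *
T=tool(); print(np.round(T,4)); 
t=np.array([.5528,-.1773,T[2,3]]); print('shift tool mm',T[:3,:3].T@(t-T[:3,3])*1000)
print('yaw',np.degrees(np.arctan2(T[1,1],T[0,1])))
ims=[]
for n in ['scene','side']:
    p=env.read_camera(n)
    for th in ['socket_mouth','drive_seat']: print(n,th,[(np.round(d['centre'],4),round(d['confidence'],2)) for d in env.landmark_of(th,p)][:3])
    u,v=proj(p,[.5528,-.1773,.16]).astype(int); print(u,v)
    ims.append(cv2.resize(p['pixels'][v-35:v+40,u-30:u+30,::-1],None,fx=6,fy=6,interpolation=cv2.INTER_CUBIC))
cv2.imwrite('pics/above.png',np.hstack(ims))
E
```

```text
[[ 5.922e-01  8.058e-01 -1.200e-03  5.545e-01]
 [ 8.058e-01 -5.922e-01  8.000e-04 -1.746e-01]
 [-1.000e-04 -1.500e-03 -1.000e+00  2.246e-01]
 [ 0.000e+00  0.000e+00  0.000e+00  1.000e+00]]
shift tool mm [-3.22226831e+00  2.40023903e-01 -1.69943194e-04]
yaw -36.31339780601783
scene socket_mouth [(array([ 0.5578, -0.1768,  0.1945]), 0.69), (array([ 0.353 ,  0.3482, -0.0028]), 0.58), (array([0.649 , 0.2441, 0.0029]), 0.46)]
scene drive_seat [(array([ 0.5494, -0.1743,  0.1171]), 0.73)]
221 203
side socket_mouth [(array([ 0.3501,  0.3454, -0.0008]), 0.92), (array([ 0.5544, -0.1759,  0.1955]), 0.75), (array([0.6564, 0.2472, 0.0019]), 0.6)]
side drive_seat [(array([ 0.5542, -0.1769,  0.1129]), 0.51)]
276 142
```

View pics/above.png

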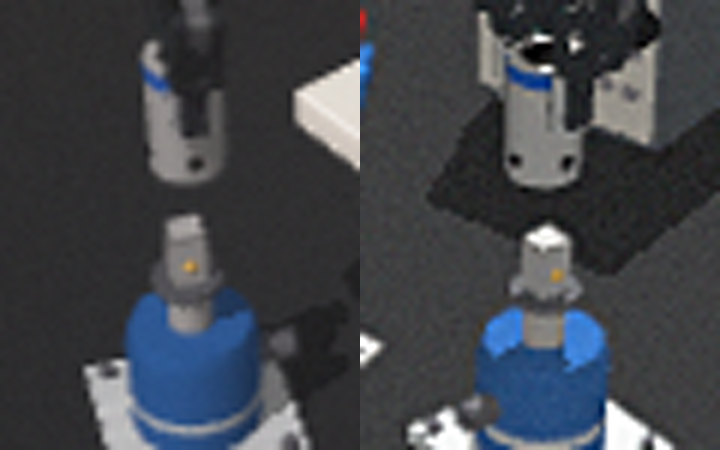

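The view shows the socket hanging above the drive. Scene: underside columns 148–225, drive top about 186. Side: underside columns 503–578, drive about 547. I'll check the offset differentially.

```bash
python3 - <<'E'
from h import *
ps={n:env.read_camera(n) for n in ['scene','side']}
tc=[]
for i in range(12): env.read_camera('wrist'); tc.append(tool())
T=np.mean(tc,0); print('tcp',T[:3,3].round(4),'sd',np.std(tc,0)[:3,3].round(4),'yaw',np.degrees(np.arctan2(T[1,1],T[0,1])))
ax=np.array([.5528,-.1773])
off={'scene':(221-30,203-35,0),'side':(276-30,142-35,360)}
meas={'scene':dict(sock=((148+225)/2,165),drv=(187,250)),'side':dict(sock=((503+578)/2,165),drv=(547,262))}
A=[];b=[]
for n,p in ps.items():
    o=off[n]; col=lambda x:(x-o[2]+.5)/6-.5+o[0]
    z0,z1=.131,.199
    u0=proj(p,[*ax,z0])[0]; u1=proj(p,[*ax,z1])
    r=col(meas[n]['drv'][0])-u0; s=col(meas[n]['sock'][0])-u1[0]
    g=[proj(p,[ax[0]+.01,ax[1],z1])[0]-u1[0],proj(p,[ax[0],ax[1]+.01,z1])[0]-u1[0]]
    print(n,'drive resid px',r,'socket resid',s,'px/cm',g); A.append(g); b.append(s-r)
    # hole and ball
    for yaw in [-38,-34,-30]:
        print(yaw,[(proj(p,[*(ax+.02*np.array([np.cos(a),np.sin(a)])),.207])[0]-u1[0]).round(2) for a in np.radians(yaw+90*np.arange(4))])
    print('holes meas px',[col(x)-col(meas[n]['sock'][0]) for x in ({'scene':[196],'side':[515,567]}[n])])
print('socket minus drive mm',np.linalg.solve(A,b)*10)
E
```

```text
tcp [ 0.5549 -0.1759  0.2253] sd [0.     0.0001 0.0001] yaw -36.4016175723466
scene drive resid px -0.2640390678880067 socket resid 0.7595451877620292 px/cm [np.float64(2.323756599194155), np.float64(2.1755009214630263)]
-38 [np.float64(0.83), np.float64(6.17), np.float64(-1.08), np.float64(-6.47)]
-34 [np.float64(1.28), np.float64(6.08), np.float64(-1.51), np.float64(-6.4)]
-30 [np.float64(1.72), np.float64(5.96), np.float64(-1.94), np.float64(-6.29)]
holes meas px [1.5833333333333428]
side drive resid px 0.40365411854162403 socket resid -1.2251626359006877 px/cm [np.float64(-2.9567949039677046), np.float64(-0.8761613639165375)]
-38 [np.float64(-3.51), np.float64(-5.0), np.float64(3.7), np.float64(5.07)]
-34 [np.float64(-3.85), np.float64(-4.74), np.float64(4.05), np.float64(4.81)]
-30 [np.float64(-4.17), np.float64(-4.45), np.float64(4.37), np.float64(4.52)]
holes meas px [-4.25, 4.416666666666629]
socket minus drive mm [ 6.01990845 -1.72510129]
```

Correct by about (-3, 0) mm and go down to just above the drive.

Emit:
move_arm(targets=[[[-2.5,-2.5,0],[0,0,0],1],[[-2.5,-2.5,15],[0,0,0],1],[[-2.5,-2.5,30],[0,0,0],1],[[-2.5,-2.5,38],[0,0,0],1],[[-2.5,-2.5,38],[0,0,0],1]])

```text
clock: 8.38
tcp_pos: [0.5507, -0.1761, 0.186]
orientation: [-0.001, 0.893, 0.451, -0.001]
wrist_force: [0.2, -0.5, -2.9]
finger_gap: 0.0387
grip_force: 61.1
```

```bash
python3 - <<'E'
from h import *
for i in range(3): p=env.read_camera('side')
q=env.read_camera('scene')
T=tool(); s=env.get_state(); print(T[:3,3].round(4),s['wrist_force'].round(2),s['ft_torque'].round(2))
ims=[]
for p in (q,p):
    u,v=proj(p,[.5528,-.1773,.15]).astype(int); print(u,v)
    ims.append(cv2.resize(p['pixels'][v-30:v+30,u-25:u+25,::-1],None,fx=8,fy=8,interpolation=cv2.INTER_CUBIC))
cv2.imwrite('pics/near.png',np.hstack(ims))
E
```

```text
[ 0.5518 -0.1766  0.1879] [ 0.64 -0.64 -3.36] [-0.02 -0.06  0.  ]
221 205
276 144
```

View pics/near.png

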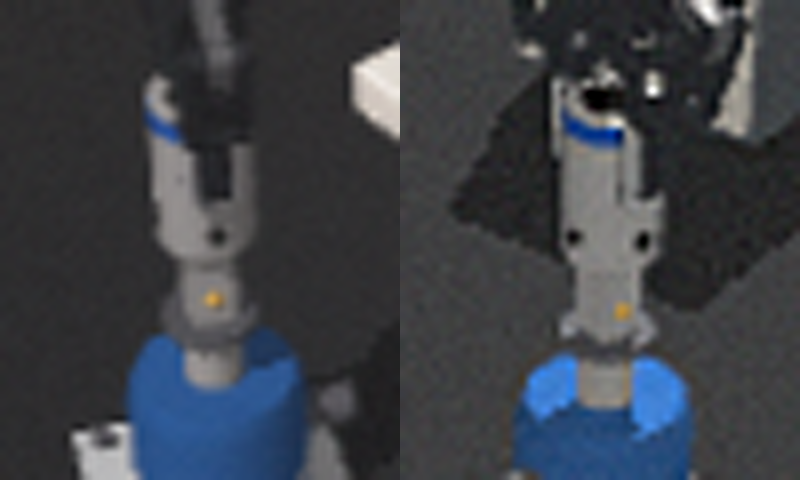

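Both views show the socket centred over the drive within about 2 mm. Scene: socket columns 156–258, drive 178–248. Side: socket 560–660, drive 575–645. The holes also line up with the ball. Descending in small steps.

Emit:
move_arm(targets=[[[0,0,3],[0,0,0],1],[[0,0,6],[0,0,0],1],[[0,0,9],[0,0,0],1],[[0,0,12],[0,0,0],1],[[0,0,12],[0,0,0],1]])

```text
clock: 9.2
tcp_pos: [0.5511, -0.1763, 0.1749]
orientation: [-0.0, 0.893, 0.451, -0.0]
wrist_force: [0.2, 0.0, -3.4]
finger_gap: 0.0388
grip_force: 61.1
```

Emit:
move_arm(targets=[[[0,0,2],[0,0,0],1],[[0,0,4],[0,0,0],1],[[0,0,6],[0,0,0],1],[[0,0,8],[0,0,0],1],[[0,0,8],[0,0,0],1]])

```text
clock: 9.82
tcp_pos: [0.5521, -0.1769, 0.1677]
orientation: [0.001, 0.893, 0.451, 0.001]
wrist_force: [2.1, -1.5, -0.6]
finger_gap: 0.0388
grip_force: 61.2
```

Emit:
move_arm(targets=[[[0,1,0],[0,0,0],1],[[0,1.5,2],[0,0,0],1],[[0,1.5,4],[0,0,0],1],[[0,1.5,4],[0,0,0],1]])

```text
clock: 10.32
tcp_pos: [0.5523, -0.1772, 0.1629]
orientation: [-0.0, 0.893, 0.451, -0.0]
wrist_force: [1.3, -1.2, -2.9]
finger_gap: 0.039
grip_force: 61.3
```

Emit:
move_arm(targets=[[[0,1,1],[0,0,0],1],[[0,1,3],[0,0,0],1],[[0,1,5],[0,0,0],1],[[0,1,6],[0,0,0],1],[[0,1,6],[0,0,0],1]])

```text
clock: 10.95
tcp_pos: [0.5532, -0.1778, 0.1571]
orientation: [-0.0, 0.893, 0.451, -0.0]
wrist_force: [-0.6, -0.7, -3.1]
finger_gap: 0.0386
grip_force: 61.3
```

Emit:
move_arm(targets=[[[0,0,2],[0,0,0],1],[[0,0,4],[0,0,0],1],[[0,0,6],[0,0,0],1],[[0,0,6],[0,0,0],1]])

```text
clock: 11.45
tcp_pos: [0.5533, -0.1779, 0.1514]
orientation: [-0.0, 0.893, 0.451, 0.0]
wrist_force: [-1.9, 1.0, 1.3]
finger_gap: 0.0388
grip_force: 61.6
```

Emit:
move_arm(targets=[[[0,-0.5,2],[0,0,0],1],[[0,-0.5,4],[0,0,0],1],[[0,-0.5,4],[0,0,0],1]])

```text
clock: 11.82
tcp_pos: [0.5532, -0.1778, 0.1476]
orientation: [0.0, 0.893, 0.451, 0.0]
wrist_force: [-3.4, 0.5, 3.7]
finger_gap: 0.0392
grip_force: 61.8
```

Emit:
move_arm(targets=[[[0,0,2],[0,0,0],1],[[0,0,3],[0,0,0],1],[[0,0,3],[0,0,0],1]])

```text
clock: 12.2
tcp_pos: [0.5533, -0.1778, 0.1448]
orientation: [0.0, 0.893, 0.451, 0.0]
wrist_force: [-2.8, -0.5, 6.1]
finger_gap: 0.0388
grip_force: 62.0
```

Emit:
move_arm(targets=[[[0,0,1.5],[0,0,0],1],[[0,0,3],[0,0,0],1],[[0,0,3],[0,0,0],1]])

```text
clock: 12.58
tcp_pos: [0.5533, -0.1778, 0.1422]
orientation: [0.001, 0.893, 0.451, 0.0]
wrist_force: [-3.4, 0.4, 8.1]
finger_gap: 0.0389
grip_force: 62.1
```

Emit:
move_arm(targets=[[[0,0,1],[0,0,0],1],[[0,0,2],[0,0,0],1],[[0,0,2],[0,0,0],1]])

```text
clock: 12.95
tcp_pos: [0.5533, -0.1778, 0.1404]
orientation: [0.001, 0.893, 0.451, 0.0]
wrist_force: [-3.9, -0.0, 9.5]
finger_gap: 0.0388
grip_force: 62.2
```

Emit:
move_arm(targets=[[[-0.6,-0.8,0],[0,0,0],1],[[-0.6,-0.8,1],[0,0,0],1],[[-0.6,-0.8,1],[0,0,0],1]])

```text
clock: 13.32
tcp_pos: [0.5529, -0.1778, 0.1386]
orientation: [0.001, 0.893, 0.451, 0.001]
wrist_force: [0.5, 0.2, 3.5]
finger_gap: 0.0393
grip_force: 61.7
```

Emit:
move_arm(targets=[[[0,0,0.5],[0,0,0],1],[[0,0,1],[0,0,0],1],[[0,0,1],[0,0,0],1]])

```text
clock: 13.7
tcp_pos: [0.5528, -0.1778, 0.1376]
orientation: [0.001, 0.893, 0.451, 0.001]
wrist_force: [1.9, 0.9, 4.4]
finger_gap: 0.0392
grip_force: 61.9
```

It snapped on: the force fell while moving down. Now press to about 15–16 N.

Emit:
move_arm(targets=[[[0,0,2],[0,0,0],1],[[0,0,4],[0,0,0],1],[[0,0,6],[0,0,0],1],[[0,0,6],[0,0,0],1]])

```text
clock: 14.2
tcp_pos: [0.5528, -0.1779, 0.1323]
orientation: [0.001, 0.893, 0.451, 0.001]
wrist_force: [1.8, 0.8, 9.9]
finger_gap: 0.0387
grip_force: 62.4
```

Emit:
move_arm(targets=[[[0,0,1],[0,0,0],1],[[0,0,2.5],[0,0,0],1],[[0,0,2.5],[0,0,0],1],[[0,0,2.5],[0,0,0],1]])

```text
clock: 14.7
tcp_pos: [0.5528, -0.1778, 0.1302]
orientation: [0.001, 0.893, 0.451, 0.001]
wrist_force: [1.4, 0.8, 10.7]
finger_gap: 0.0389
grip_force: 62.4
```

Emit:
move_arm(targets=[[[0,0,1],[0,0,0],1],[[0,0,1.5],[0,0,0],1],[[0,0,1.5],[0,0,0],1],[[0,0,1.5],[0,0,0],1]])

```text
clock: 15.2
tcp_pos: [0.5528, -0.1778, 0.1289]
orientation: [0.001, 0.893, 0.451, 0.001]
wrist_force: [0.5, 1.3, 12.0]
finger_gap: 0.0391
grip_force: 62.4
```

Emit:
move_arm(targets=[[[0,0,-4],[0,0,0],1],[[0,0,-8],[0,0,0],1],[[0,0,-12],[0,0,0],1],[[0,0,-15],[0,0,0],1],[[0,0,-15],[0,0,0],1]])

```text
clock: 15.82
tcp_pos: [0.552, -0.1777, 0.1421]
orientation: [-0.0, 0.893, 0.451, -0.0]
wrist_force: [2.7, -1.1, 1.4]
finger_gap: 0.0392
grip_force: 61.8
```

Emit:
move_arm(targets=[[[0,0,-2],[0,0,0],1],[[0,0,-4],[0,0,0],1],[[0,0,-4],[0,0,0],1]])

```text
clock: 16.2
tcp_pos: [0.5519, -0.1777, 0.146]
orientation: [-0.0, 0.893, 0.451, -0.0]
wrist_force: [2.5, -2.2, -1.4]
finger_gap: 0.0389
grip_force: 61.6
```

Emit:
move_arm(targets=[[[0,0.8,-1],[0,0,0],1],[[0,0.8,-3],[0,0,0],1],[[0,0.8,-5],[0,0,0],1],[[0,0.8,-5],[0,0,0],1]])

```text
clock: 16.7
tcp_pos: [0.5519, -0.1778, 0.1509]
orientation: [-0.001, 0.893, 0.451, -0.001]
wrist_force: [1.0, -1.0, -4.6]
finger_gap: 0.0389
grip_force: 61.1
```

Emit:
move_arm(targets=[[[0,0,-1],[0,0,0],1],[[0,0,-2],[0,0,0],1],[[0,0,-2.5],[0,0,0],1],[[0,0,-2.5],[0,0,0],1],[[0,0,-2.5],[0,0,0],1]])

```text
clock: 17.32
tcp_pos: [0.5522, -0.1779, 0.1535]
orientation: [-0.0, 0.893, 0.451, -0.0]
wrist_force: [-0.2, 0.8, -7.2]
finger_gap: 0.039
grip_force: 61.0
```

```bash
python3 - <<'E'
from h import *
F=[]
for i in range(8): q=env.read_camera('side'); s=env.get_state(); F.append(np.r_[s['wrist_force'],s['tcp_pos']*1000])
print(np.mean(F,0).round(2))
E
```

```text
[-1.1900e+00  4.2000e-01 -6.9200e+00  5.5232e+02 -1.7794e+02  1.5364e+02]
```

The upward pull holds at about 3.5 N, so the spindle is about 4 mm up and locked. Lower to the resting height and release.

Emit:
move_arm(targets=[[[0,0,3],[0,0,0],1],[[0,0,6],[0,0,0],1],[[0,0,9],[0,0,0],1],[[0,0,9],[0,0,0],1],[[0,0,9],[0,0,0],1]])

```text
clock: 18.35
tcp_pos: [0.5529, -0.1781, 0.1452]
orientation: [0.0, 0.893, 0.451, 0.0]
wrist_force: [-0.6, 1.2, -1.3]
finger_gap: 0.0388
grip_force: 61.4
```

Emit:
move_arm(targets=[[[0,0,0],[0,0,0],-1],[[0,0,0],[0,0,0],-1],[[0,0,0],[0,0,0],-1],[[0,0,0],[0,0,0],-1],[[0,0,0],[0,0,0],-1]])

```text
clock: 18.98
tcp_pos: [0.5527, -0.1782, 0.1449]
orientation: [0.0, 0.893, 0.451, 0.0]
wrist_force: [-0.2, -0.8, 0.2]
finger_gap: 0.0855
grip_force: 0.0
```

Emit:
move_arm(targets=[[[0,0,-30],[0,0,0],-1],[[0,0,-65],[0,0,0],-1],[[0,0,-100],[0,0,0],-1],[[0,0,-100],[0,0,0],-1],[[0,0,-100],[0,0,0],-1]])

```text
clock: 19.6
tcp_pos: [0.5525, -0.1781, 0.2443]
orientation: [-0.0, 0.893, 0.451, -0.0]
wrist_force: [0.4, -0.1, 0.1]
finger_gap: 0.0853
grip_force: 0.0
```

```bash
python3 - <<'E'
from h import *
for i in range(8): p=env.read_camera('side')
q=env.read_camera('scene'); ims=[]
for p in (q,p):
    print([(np.round(d['centre'],4),round(d['confidence'],2)) for d in env.landmark_of('socket_mouth',p)][:3])
    u,v=proj(p,[.5528,-.1773,.15]).astype(int)
    ims.append(cv2.resize(p['pixels'][v-30:v+30,u-25:u+25,::-1],None,fx=8,fy=8,interpolation=cv2.INTER_CUBIC))
cv2.imwrite('pics/end.png',np.hstack(ims)); s=env.get_state(); print(s['wrist_force'],s['clock'])
E
```

```text
[(array([0.6514, 0.2435, 0.0038]), 0.74), (array([ 0.554, -0.178,  0.114]), 0.61), (array([ 0.352 ,  0.3494, -0.0011]), 0.61)]
[(array([0.658 , 0.2452, 0.0014]), 0.92), (array([0.3513, 0.3441, 0.0007]), 0.91), (array([ 0.5526, -0.1783,  0.1148]), 0.81)]
[-0.2780621  -0.14766231 -0.86254912] 20.15
```

View pics/end.png

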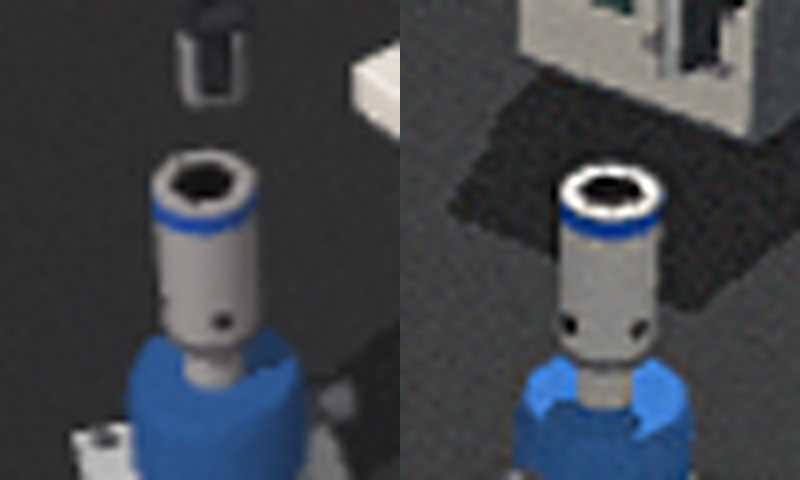

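The socket sits upright on the collar (scene (205,250), side (610,260)), the gap is closed, and the gripper is clear above. Handing in.

```bash
python3 -c "
from workcell import env
print(env.hand_in())"
```

```text
the job is handed in; nothing more can be done
None
```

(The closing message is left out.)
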